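# Stir the cedar balls on the tool shelf and show the label

### The arm

A 6-joint arm with a two-finger parallel gripper is mounted at the origin on the work surface. World frame = base frame: x ahead of the robot, y to its left, z up, the work surface at z = 0. Lengths are in mm, angles in rad, forces in N, time in s.
With the tool pointing down it reaches from about 400 to 925 mm from the base axis. Payload 12.5 kg.
Tool frame: the origin (TCP) lies on the centre line of the jaws, within the pads' length; the fingertips stand 14 mm ahead of it and the grasp point (between the pads) lies 5 mm behind it; z points along the fingers, y is the direction in which the jaws open and shut (so a half turn about z gives the same grasp; the last joint's range is limited). The gripper opens to 95 mm and grips with 3 to 60 N. Pads are 20 mm wide; open, the fingers measure 119 mm over their backs; the gripper's body (75 mm by 180 mm) begins 59 mm behind the grasp point.
Start: joints at [-1.241, 0.491, 1.559, -0, 1.092, -0.106], TCP at [263.859, -566.59, 228.661] pointing down, gripper open.
Joint ranges: [-3.1, 3.1], [-0.84, 2.19], [0.05, 2.79], [-1.13, 4.28], [0.06, 2.93], [-2.69, 2.69]. Speed limits (rad/s): [2.22, 2.22, 2.79, 3.14, 3.14, 3.14].

### API

Orientations are given as [roll, pitch, yaw] about the fixed x, y, z axes, in that order (R = Rz(yaw) Ry(pitch) Rx(roll)).
In Python, from cell import * gives the robot as it stands.
- The arm moves only by the tool play_rows, never from a script. Its argument "moves" is a list of rows, each a list of 7 numbers: the shift along the tool's x, y, z in m, then the turn, a rotation vector about the tool's x, y, z in rad, then the opening in per cent of the stroke, from 0 (shut) to 100 (fully open). In form: [[tx, ty, tz, ax, ay, az, claw], ...]. A call has 1 to 8 rows; each row shifts and turns the pose as measured when the row begins, along the tool's axes as they then stand; what a row does not reach is not made up. A row lasts 1/10 s, in which the tool goes at most 50 mm and 8.59 degrees, less where a joint would pass 70% of its speed; a pose out of reach is approached as far as the arm can. A call is refused whole if a number of a shift passes 0.05 or a number of a turn 0.15, either way. A call with a gripper value outside its range is refused whole. The fingers move at their own pace and stop on an object; the grip force is fixed at half the most. Time passes only in rows, so rows that do not move let the fingers close. It gives the time, the measured TCP pose, the force and the opening at its end, in the units of the state.
- state(): the state, without advancing time (a new reading comes with each control period).
- read_camera(name): name is "scene" or "top" or "wrist"; returns a dict with "img" (420x560x3 uint8, red, green, blue), "fx", "fy", "cx", "cy" (pixels), "R" (3x3) and "t" (3): a world point X has camera coordinates R X + t. Camera axes: x right, y down, z forward; pixel columns grow to the right and rows downward; lengths in mm; the calibration is good to about 2 mm. A picture is of the moment at which its call begins. There is no depth.
- job_done(): hands the job in, once; it reports no verdict.
The state is a dict: "t": time; "joints": joint angles; "qvel": joint speeds; "tau": joint torques, N m; "eef_pos": TCP position; "tcp_rot": TCP orientation; "ft_force": force on the tool from outside, world axes, zero at the start; "moment": the same for the moment, N m; "opening": opening from 0.0 (shut) to 1.0 (fully open).
Only numpy, scipy, OpenCV 4.12 (cv2) and the standard library are available. Lean on these libraries where they do the work, as an engineer would, in place of code of your own. Each camera call takes 0.05 s, during which the arm holds its last target.

### The job

With the wooden stirrer, stir the cedar balls right round their blue tub, so that none is left where it lay, and spill none. Then stand the stirrer upright on its cork coaster again, and last turn the turntable until its white label stands squarely over the grey tongue of the foot. Leave the other things on the shelf where they are.

Things in the scene. Friction and masses are not known exactly. Their poses are not given: they have to be found in the camera images.
- stirrer: Round beech stirrer with a flat broad foot, loose, 165 mm tall, 0.08 to 0.17 kg, standing upright on the cork coaster. Origin: centre of the underside of its foot; z runs up its axis. Foot 34 mm across and 22 mm tall, shaft 16 mm across, grip 26 mm across from 105 to 165 mm above the origin.
- coaster: Round cork coaster, fixed, 90 mm across, 6 mm thick. Origin: centre of its underside, on the shelf.
- foot: Fixed grey foot of the turntable, hidden under it except for a 30 mm wide, 8 mm thick grey tongue that sticks out 30 mm from under the turntable's edge. Origin: centre of its underside, on the shelf, on the turntable's axis; z up; the tongue points along -x of this frame, out to 145 mm.
- tub (a joint): Turning angle (rad, counter-clockwise from above) of the blue plastic turntable on its foot; stiff bearing (0.25 N m), stays where left, range -5 to 5. At 0 the label is opposite the tongue (along +x of the foot's frame); it stands over the tongue at +3.14 or -3.14. Disc 230 mm across, top 18 mm above the shelf, one piece with the tub and ribs.
- tub_in (a point): On the axis, at the height of the floor of the round open tub that stands on the turntable: outer radius 80 mm, wall 5 mm, rim 72 mm and inner floor 24 mm above the shelf. A centre column, radius 25 mm, rises to 70 mm above the shelf, so the balls lie in a ring channel 50 mm wide (radius 25 to 75).
- rib (a point): Middle of one of six upright radial finger ribs on the turntable, 97 mm from the axis, 30 degrees counter-clockwise from the label. Ribs are 8 mm thick, reach from the tub's wall out to radius 115 mm, stand from 18 to 53 mm above the shelf and are 60 degrees apart; the label sits midway between two.
- label (a point): Middle of the white label plate (60 wide, 36 mm long, three black dots on it) leaning against the outside of the tub between two ribs, 100 mm from the axis; turns with the turntable.
- ball0_center (a point): Centre of a loose polished cedar wood ball, 40 mm across, 20 g, slippery (friction about 0.15), lying on the tub's floor in the ring channel.
- ball1_center (a point): Centre of another such ball.
- ball2_center (a point): Centre of another such ball.
- ball3_center (a point): Centre of another such ball.
- ball4_center (a point): Centre of another such ball.
- light: Bystander, loose: white bicycle front light, 52 x 62 x 35 mm. Origin: centre of its underside.
- levers: Bystander, loose: three black tire levers clipped side by side, 125 x 70 x 14 mm, lying flat. Origin: centre of its underside.
- wrench: Bystander, loose: flat steel pedal wrench, 200 x 45 x 8 mm, lying flat. Origin: centre of its underside.
- hexset: Bystander, loose: hex key set in a black block, 45 x 85 x 90 mm. Origin: centre of its underside.
- bell: Bystander, loose: brass bicycle bell, 54 mm wide, 34 mm tall. Origin: centre of its underside.

How it is judged:
By the outcome, as a careful person would: the job done as asked, in the order asked, and still so for the second after the job is handed in, with the robot touching nothing.
It also fails if it takes over 72 s, if anything falls off the work surface, if the arm or the gripper's body presses on something with over 40 N, if the wrist force passes 120 N, or if a joint passes its speed limit or range.

## Working session

There is one attempt and no reset: what is moved stays moved. The work goes in short steps, Python scripts to look and compute and a tool call to move; the robot and the scene stay as the last step left them, time stands still between calls to the robot, and variables do not carry over. Pictures are saved under pics/ and viewed, and the job is handed in when it is done.

Besides the shell and the picture viewer there is one more tool, called after "Emit:" by a JSON object that holds its "op" and its "data". play_rows: Moves the arm, as the interface text tells. Its arguments: {"type":"object","properties":{"moves":{"type":"array"}},"required":["moves"]}

```bash
ls; mkdir -p pics; python3 - <<'E'
from cell import *
import cv2
print(state())
for n in ["scene","top","wrist"]:
    c=read_camera(n); cv2.imwrite(f"pics/{n}0.png",c["img"][:,:,::-1])
    print(n,c["fx"],c["fy"],c["cx"],c["cy"],c["R"],c["t"])
E
```

```text
pics
{'t': 0.0, 'joints': array([-1.24059216e+00,  4.91588650e-01,  1.55944887e+00,  1.92445556e-05,
        1.09170249e+00, -1.05611773e-01]), 'qvel': array([ 0.00014772,  0.00182505, -0.0010989 , -0.00145651, -0.00044189,
       -0.00067039]), 'tau': array([-6.22656007e-04, -6.12651515e+01, -2.58184361e+01,  6.92416937e-02,
        4.81639104e-02, -9.29601219e-05]), 'eef_pos': array([ 263.78765212, -566.3539254 ,  228.04386888]), 'tcp_rot': array([-3.14045350e+00, -1.37921095e-04,  4.35806978e-01]), 'ft_force': array([ 0.51474013, -0.68521099, -1.57718718]), 'moment': array([0.04325532, 0.01875096, 0.00159726]), 'opening': 0.9987215287021047}
scene 451.1515944627301 451.1515944627301 281.01881872003065 213.12690961498106 [[-0.50150553  0.86497499  0.01761998]
 [ 0.46271252  0.28537437 -0.83932031]
 [-0.73101937 -0.41277079 -0.54335159]] [ 288.09260801 -202.45346997 1591.62599294]
top 486.1856814431622 486.1856814431622 283.1000310467318 209.92121473729838 [[-0.00686579 -0.99989799  0.01252498]
 [-0.9956957   0.00567815 -0.09250854]
 [ 0.09242799 -0.01310621 -0.99563311]] [ -17.6352799   533.78958107 1209.20798182]
wrist 372.7185779248618 372.7185779248618 278.2964281407425 210.52131129421983 [[ 4.21906302e-01 -9.06639293e-01 -5.15050864e-04]
 [-8.72657772e-01 -4.06246880e-01  2.70983182e-01]
 [-2.45893238e-01 -1.13880049e-01 -9.62583944e-01]] [-624.51138554  -31.36685339  390.74563716]
```

View pics/scene0.png

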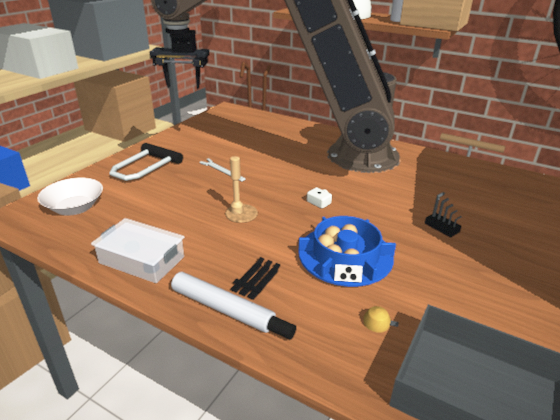

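View pics/top0.png

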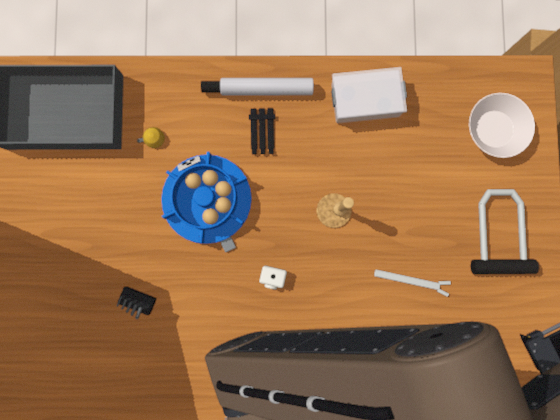

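View pics/wrist0.png

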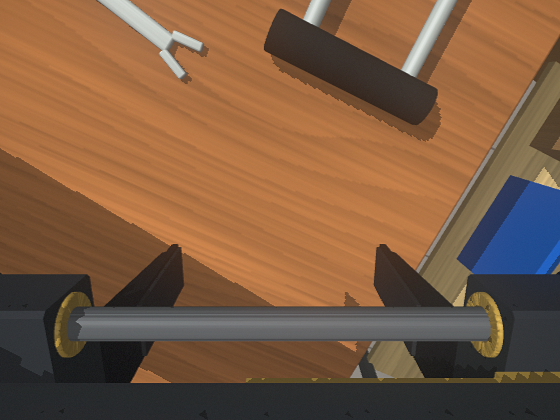

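The scene view shows the stirrer on its coaster at about (238,190) and the blue tub at (347,245). In the top view the tub is near (205,198), the tongue at (228,244), the label at (188,163), and the stirrer's foot near (335,210). Next I'll measure these positions.

```bash
cat > h.py <<'E'
from cell import *
import numpy as np, cv2
def ray(c,u,v):
    R=np.array(c["R"]);t=np.array(c["t"])
    d=R.T@np.array([(u-c["cx"])/c["fx"],(v-c["cy"])/c["fy"],1.0]); return -R.T@t,d
def onz(c,u,v,z):
    o,d=ray(c,u,v); return (o+d*(z-o[2])/d[2])[:2]
def tri(c1,p1,c2,p2):
    o1,d1=ray(c1,*p1);o2,d2=ray(c2,*p2)
    s=np.linalg.lstsq(np.c_[d1,-d2],o2-o1,rcond=None)[0]
    a=o1+d1*s[0];b=o2+d2*s[1]; return (a+b)/2,np.linalg.norm(a-b)
def proj(c,X):
    p=np.array(c["R"])@np.array(X,float)+np.array(c["t"]); return np.array([c["fx"]*p[0]/p[2]+c["cx"],c["fy"]*p[1]/p[2]+c["cy"]])
def blobs(m,amin=20):
    n,l,s,ce=cv2.connectedComponentsWithStats(m.astype(np.uint8)*255)
    return [(s[i],ce[i]) for i in range(1,n) if s[i][4]>=amin]
def hsv(c): return cv2.cvtColor(np.array(c["img"]),cv2.COLOR_RGB2HSV)
def save(c,name,box=None,k=1):
    im=np.array(c["img"])[:,:,::-1]
    if box: im=im[box[1]:box[3],box[0]:box[2]]
    cv2.imwrite("pics/"+name+".png",cv2.resize(im,None,fx=k,fy=k,interpolation=cv2.INTER_CUBIC))
E
python3 - <<'E'
from h import *
c=read_camera("top"); s=read_camera("scene")
save(c,"top_z1",(140,130,380,290),3.3); save(s,"sc_z1",(210,140,410,290),4)
for n,c_ in (("top",c),("scene",s)):
    H=hsv(c_); m=(H[...,0]>100)&(H[...,0]<125)&(H[...,1]>150)
    for st,ce in blobs(m,150): print(n,"blue",st,ce)
E
```

```text
top blue [ 162  152   89   91 4834] [205.26148118 201.16901117]
scene blue [  0 146  29  44 866] [ 11.76789838 168.83256351]
scene blue [ 299  216   96   70 4006] [347.48327509 251.19595607]
```

View pics/top_z1.png

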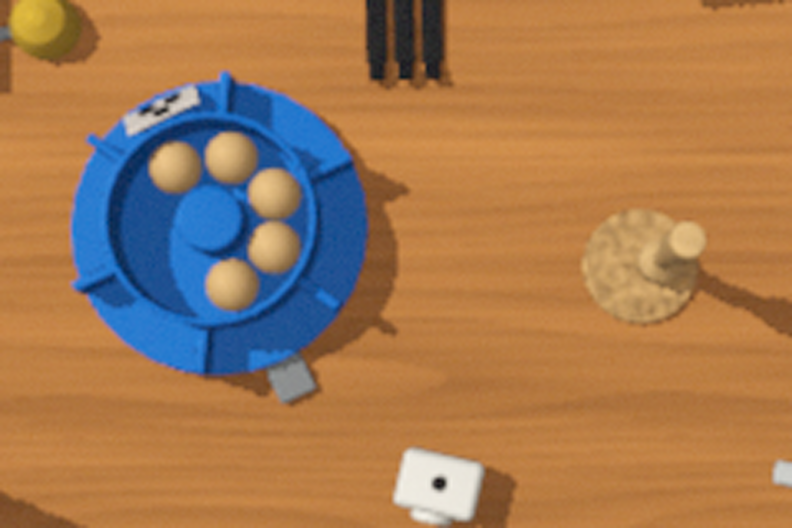

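View pics/sc_z1.png

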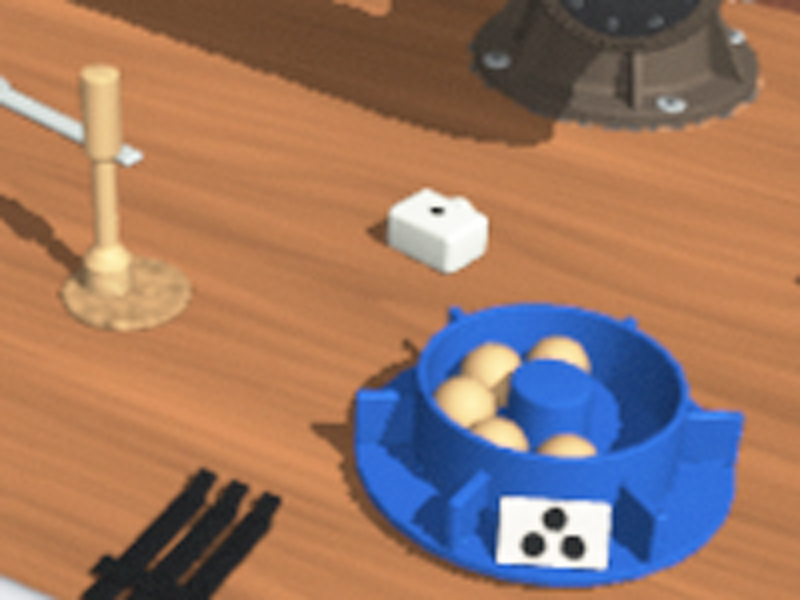

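The crops show five balls in a contiguous arc, with the gap on the lower left. Ball pixels in the top crop are (175,167), (232,158), (275,193), (274,247) and (232,285). The stirrer's top is at (688,239), the coaster at (640,266), the column at (210,217) and the tongue at (292,378).

```bash
python3 - <<'E'
from h import *
c=read_camera("top"); s=read_camera("scene")
def tp(u,v): return u/3.3+140-.35,v/3.3+130-.35
def sp(u,v): return u/4+210-.4,v/4+140-.4
f=lambda u,v,z:onz(c,*tp(u,v),z).round(1)
g=lambda u,v,z:onz(s,*sp(u,v),z).round(1)
print("column",f(210,217,70),"scene",g(553,385,70))
# disc ellipse by hull of blue
H=hsv(c); m=((H[...,0]>100)&(H[...,0]<125)&(H[...,1]>150)).astype(np.uint8)
cs=max(cv2.findContours(m,0,1)[0],key=cv2.contourArea)[:,0,:]
P=np.array([onz(c,u,v,18) for u,v in cs])
ce,r=cv2.minEnclosingCircle(P.astype(np.float32)); print("disc enc",ce,r)
A=np.c_[2*P,np.ones(len(P))];b=(P**2).sum(1)
for _ in range(6):
    x=np.linalg.lstsq(A,b,rcond=None)[0];rr=np.sqrt(x[2]+x[:2]@x[:2]);d=np.linalg.norm(P-x[:2],axis=1)-rr
    k=abs(d)<max(2,np.median(abs(d))*2);A=np.c_[2*P[k],np.ones(k.sum())];b=(P[k]**2).sum(1)
print("disc fit",x[:2],rr,k.sum())
ctr=x[:2]
for p in [(175,167),(232,158),(275,193),(274,247),(232,285)]:
    q=f(*p,44); d=q-ctr; print("ball",q,np.hypot(*d).round(1),np.degrees(np.arctan2(d[1],d[0])).round(1))
q=f(292,378,8); d=q-ctr; print("tongue",q,np.hypot(*d),np.degrees(np.arctan2(d[1],d[0])))
q=f(163,110,40); d=q-ctr; print("label",q,np.hypot(*d),np.degrees(np.arctan2(d[1],d[0])))
for p in [(226,75),(92,140),(78,288),(206,368),(350,155),(335,302)]:
    q=f(*p,53); d=q-ctr; print("rib",q,np.hypot(*d).round(1),np.degrees(np.arctan2(d[1],d[0])).round(1))
print("coaster top",f(640,266,6),"scene",g(126,293,6))
print("stir top",f(688,239,171),"scene",g(99,73,171))
print(tri(c,tp(688,239),s,sp(99,73)))
# wood-coloured mask for coaster fit
print([ (st,ce_) for st,ce_ in blobs((H[...,0]>14)&(H[...,0]<25)&(H[...,1]<150),60)])
E
```

```text
column [566.3 174.7] scene [570.3 178.2]
disc enc (567.614501953125, 179.9247283935547) 117.9760971069336
disc fit [565.01991164 175.30704821] 111.68585720797311 221
ball [607.9 205.5] 52.4 35.2
ball [614.6 162.3] 51.3 -14.7
ball [587.6 129.5] 51.1 -63.8
ball [546.4 130.1] 48.9 -112.4
ball [517.7 161.6] 49.3 -163.8
tongue [448.2 119.7] 129.37942481506445 -154.54524379724054
label [652.6 215.8] 96.4880874634505 24.813621590251707
rib [676.8 166. ] 112.2 -4.8
rib [627.4 266.6] 110.6 55.7
rib [515.4 275.4] 111.7 116.4
rib [455.  179.3] 110.1 177.9
rib [615.  72.] 114.8 -64.2
rib [503.7  83.2] 110.7 -123.7
coaster top [ 533.8 -151.5] scene [ 538.8 -149.3]
stir top [ 536.9 -165.1] scene [ 538.6 -164.5]
(array([ 537.13855688, -165.3876736 ,  170.13610798]), np.float64(0.3646980717368186))
[(array([ 503,   27,   57,  100, 1444], dtype=int32), array([541.61080332,  52.93351801])), (array([203, 170,  14,  15, 170], dtype=int32), array([209.47058824, 177.32941176])), (array([185, 173,  15,  15, 171], dtype=int32), array([192.48538012, 180.20467836])), (array([216, 182,  15,  14, 167], dtype=int32), array([222.68263473, 188.40718563])), (array([ 316,  193,   38,   35, 1009], dtype=int32), array([334.16551041, 209.76808722])), (array([216, 197,  14,  15, 172], dtype=int32), array([222.48837209, 204.40697674])), (array([203, 209,  15,  15, 171], dtype=int32), array([209.8245614 , 215.84210526])), (array([259, 265,  27,  24, 464], dtype=int32), array([272.30603448, 277.04094828])), (array([287, 352,  26,  11,  81], dtype=int32), array([299.50617284, 356.11111111])), (array([341, 353,  29,   9,  80], dtype=int32), array([354.9375, 356.4   ])), (array([489, 401,  24,  15,  68], dtype=int32), array([500.91176471, 406.07352941]))]
```

Measurements agree with the sizes given: the triangulated stirrer top is at z = 170 against the expected 171, and ball radii come out near 50. The stirrer stands at (537,-165) and the tub centre is about (566,176). First I'll bring yaw to 0 and approach the stirrer.

Emit:
{"op": "play_rows", "data": {"moves": [[0,0,0,0,0,0.145,100],[0,0,0,0,0,0.145,100],[0,0,0,0,0,0.145,100],[0.03,-0.04,0,0,0,0,100],[0.03,-0.045,0,0,0,0,100],[0.03,-0.045,0,0,0,0,100],[0.03,-0.045,0,0,0,0,100],[0.03,-0.045,0,0,0,0,100]]}}

```text
t: 1.15
eef_pos: [409.1, -360.9, 227.4]
tcp_rot: [3.141, 0.0, -0.026]
ft_force: [1.0, -0.6, -0.1]
opening: 1.001
```

Emit:
{"op": "play_rows", "data": {"moves": [[0.03,-0.045,0,0,0,-0.026,100],[0.03,-0.045,0,0,0,0,100],[0.03,-0.045,0,0,0,0,100],[0.03,-0.04,0,0,0,0,100],[0.01,-0.02,0,0,0,0,100],[0,0,0,0,0,0,100]]}}

```text
t: 1.75
eef_pos: [535.2, -170.4, 228.0]
tcp_rot: [3.14, -0.002, 0.006]
ft_force: [-0.3, -0.5, 0.6]
opening: 1.0
```

```bash
python3 - <<'E'
from h import *
c=read_camera("wrist"); save(c,"w1"); print(state()["eef_pos"],state()["tcp_rot"])
print(proj(c,[537,-165,171]), c["t"])
E
```

```text
[ 534.76990204 -171.47717296  227.98655192] [ 3.14025854e+00 -1.89901120e-03  5.49635646e-03]
[268.86927146 232.55011357] [-174.12908242  483.6355123   533.80247129]
```

View pics/w1.png

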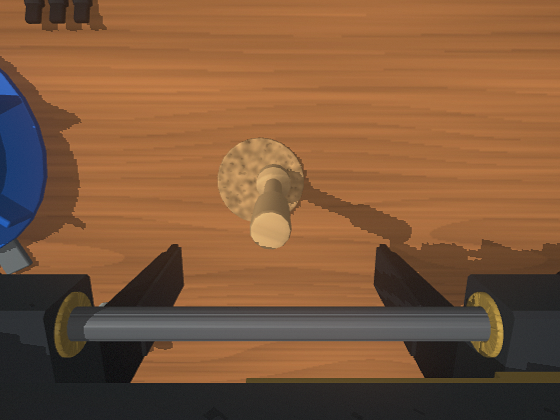

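The wrist view shows the stirrer's top at (270,231), against a projected (269,233), so the position holds. Now I'll descend and grip.

Emit:
{"op": "play_rows", "data": {"moves": [[0.002,-0.006,0.02,0,0,0,100],[0,0,0.03,0,0,0,100],[0,0,0.025,0,0,0,100],[0,0,0.012,0,0,0,100],[0,0,0,0,0,0,100]]}}

```text
t: 2.3
eef_pos: [535.6, -170.7, 139.6]
tcp_rot: [3.138, -0.004, 0.002]
ft_force: [0.3, -0.4, -0.7]
opening: 0.999
```

Emit:
{"op": "play_rows", "data": {"moves": [[0.001,-0.005,0,0,0,0,100],[0,0,0,0,0,0,100]]}}

```text
t: 2.5
eef_pos: [536.8, -166.7, 141.0]
tcp_rot: [3.138, -0.006, 0.0]
ft_force: [0.8, -0.7, 0.4]
opening: 0.999
```

```bash
python3 - <<'E'
from h import *
for i in range(3): print(state()["eef_pos"])
E
```

```text
[ 536.82096662 -166.68891627  140.98853398]
[ 536.82096662 -166.68891627  140.98853398]
[ 536.82096662 -166.68891627  140.98853398]
```

Emit:
{"op": "play_rows", "data": {"moves": [[0,-0.001,0,0.003,0.005,0,60],[0,0,0,0,0,0,40],[0,0,0,0,0,0,30],[0,0,0,0,0,0,20],[0,0,0,0,0,0,10],[0,0,0,0,0,0,0],[0,0,0,0,0,0,0],[0,0,0,0,0,0,0]]}}

```text
t: 3.3
eef_pos: [537.8, -165.9, 143.8]
tcp_rot: [3.139, -0.015, 0.001]
ft_force: [0.6, -0.2, -0.4]
opening: 0.385
```

Emit:
{"op": "play_rows", "data": {"moves": [[0,0,0.002,0,-0.012,0,0],[0,0,0,0,0,0,0],[0,0,0,0,0,0,0],[0,0,0,0,0,0,0]]}}

```text
t: 3.7
eef_pos: [537.8, -165.8, 141.5]
tcp_rot: [3.139, -0.002, 0.001]
ft_force: [-1.3, -0.6, 0.3]
opening: 0.274
```

Gripped: an opening of 0.274 is 26 mm. Next I'll lift it and carry it over to the gap in the tub.

Emit:
{"op": "play_rows", "data": {"moves": [[0,0,-0.02,0,0,0,0],[0,0,-0.03,0,0,0,0],[0,0,-0.03,0,0,0,0],[0,0,-0.02,0,0,0,0],[0,-0.02,0,0,0,0,0],[0,-0.03,0,0,0,0,0],[0,-0.04,0,0,0,0,0],[0,-0.04,0,0,0,0,0]]}}

```text
t: 4.5
eef_pos: [537.1, -35.7, 244.2]
tcp_rot: [3.14, -0.0, -0.006]
ft_force: [0.3, -0.4, -0.5]
opening: 0.272
```

Emit:
{"op": "play_rows", "data": {"moves": [[0,-0.04,0,0,0,0,0],[0,-0.04,0,0,0,0,0],[0,-0.04,0,0,0,0,0],[0,-0.04,0,0,0,0,0],[0,-0.03,0,0,0,0,0],[0,-0.02,0,0,0,0,0],[0,-0.01,0,0,0,0,0],[0,0,0,0,0,0,0]]}}

```text
t: 5.3
eef_pos: [535.9, 197.2, 243.0]
tcp_rot: [3.14, 0.001, -0.002]
ft_force: [0.8, 0.4, -0.7]
opening: 0.271
```

Emit:
{"op": "play_rows", "data": {"moves": [[0.009,-0.024,0,0,0,0,0],[0,0,0,0,0,0,0]]}}

```text
t: 5.5
eef_pos: [545.2, 220.0, 242.9]
tcp_rot: [3.139, 0.001, -0.003]
ft_force: [-0.3, -1.0, -0.9]
opening: 0.27
```

```bash
python3 - <<'E'
from h import *
print(state()["eef_pos"])
s=read_camera("scene"); c=read_camera("top")
save(s,"sc2",(270,100,420,290),3.1);save(c,"t2",(140,100,340,260),4)
for q in ([545,221,245-146],[545,221,245-146+22]): print((proj(s,q)-[270,100])*3.1,(proj(c,q)-[140,100])*4)
E
```

```text
[545.24570878 220.00510482 242.91640318]
[311.25011024 390.32050601] [167.51368742 411.52747786]
[314.9696886  365.85642343] [160.17991329 407.50123146]
```

View pics/sc2.png

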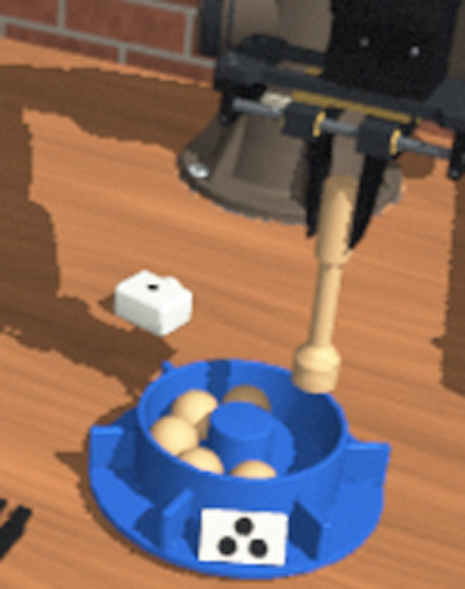

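View pics/t2.png

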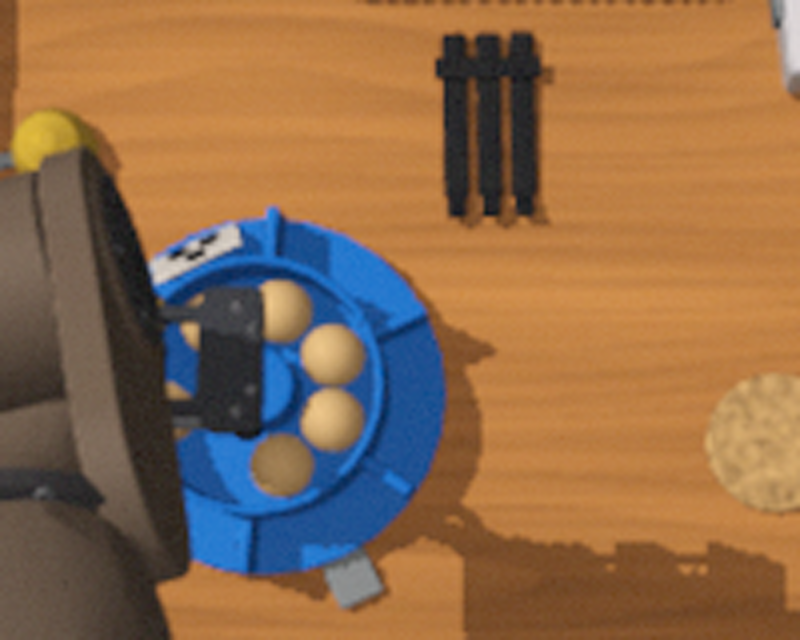

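The stirrer hangs upright in the scene view, its foot at about (315,383) over the gap in the tub. Now I'll lower it until the underside is about 4 mm above the floor, TCP z ≈ 163.

Emit:
{"op": "play_rows", "data": {"moves": [[0,-0.001,0.02,0,0,0,0],[0,0,0.025,0,0,0,0],[0,0,0.02,0,0,0,0],[0,0,0.01,0,0,0,0],[0,0,0.004,0,0,0,0],[0,0,0,0,0,0,0]]}}

```text
t: 6.2
eef_pos: [544.8, 212.6, 163.0]
tcp_rot: [3.138, 0.0, -0.009]
ft_force: [-0.5, 0.1, -1.1]
opening: 0.268
```

Emit:
{"op": "play_rows", "data": {"moves": [[-0.003,-0.006,0,0,0,0,0],[0,0,0,0,0,0,0]]}}

```text
t: 6.4
eef_pos: [542.2, 218.7, 164.4]
tcp_rot: [3.139, -0.001, -0.01]
ft_force: [0.6, -0.5, -1.7]
opening: 0.271
```

```bash
cat > plan.py <<'E'
import sys; from h import *
C=np.array([566,176.]); r=50
step=float(sys.argv[1]); n=int(sys.argv[2])
S=state(); p=np.array(S["eef_pos"]); yaw=S["tcp_rot"][2]
d=p[:2]-C; a=np.degrees(np.arctan2(d[1],d[0])); print("r",np.hypot(*d),"ang",a,"z",p[2],S["tcp_rot"],S["ft_force"])
q=p[:2]
for i in range(1,n+1):
    t=np.radians(a+i*step); w=C+r*np.array([np.cos(t),np.sin(t)]); e=w-q; q=w
    x=np.cos(yaw)*e[0]+np.sin(yaw)*e[1]; y=np.sin(yaw)*e[0]-np.cos(yaw)*e[1]
    print("[%.3f, %.3f]"%(x/1000,y/1000),end=" ")
print()
E
python3 plan.py -10 8
```

```text
r 48.91978538552332 ang 119.10337721781619 z 164.40302780015168 [ 3.13867142e+00 -1.45340189e-03 -1.00712760e-02] [ 0.64756914 -0.5498256  -1.6691568 ]
[0.007, -0.005] [0.008, -0.002] [0.009, -0.001] [0.009, 0.001] [0.008, 0.002] [0.008, 0.004] [0.007, 0.005] [0.006, 0.006]
```

Emit:
{"op": "play_rows", "data": {"moves": [[0.007,-0.005,0.001,0,0,-0.01,0],[0.008,-0.002,0,0,0,0,0],[0.009,-0.001,0,0,0,0,0],[0.009,0.001,0,0,0,0,0],[0.008,0.002,0,0,0,0,0],[0.008,0.004,0,0,0,0,0]]}}

```text
t: 7.0
eef_pos: [595.7, 221.3, 165.1]
tcp_rot: [3.139, -0.004, 0.003]
ft_force: [0.7, 1.0, -1.3]
opening: 0.268
```

```bash
python3 plan.py -10 8
```

```text
r 54.16988551064541 ang 56.7004819698174 z 165.08932691261765 [ 3.13947690e+00 -4.24160781e-03  2.83577839e-03] [ 0.70847222  1.04920898 -1.30838168]
[0.005, 0.009] [0.006, 0.007] [0.005, 0.007] [0.003, 0.008] [0.002, 0.009] [0.000, 0.009] [-0.001, 0.009] [-0.003, 0.008]
```

Emit:
{"op": "play_rows", "data": {"moves": [[0.004,0.01,0.001,0,0,0,0],[0.005,0.008,0,0,0,0,0],[0.004,0.008,0,0,0,0,0],[0.002,0.009,0,0,0,0,0],[0.001,0.009,0,0,0,0,0],[-0.001,0.009,0,0,0,0,0]]}}

```text
t: 7.6
eef_pos: [613.0, 163.0, 163.6]
tcp_rot: [3.14, -0.004, 0.002]
ft_force: [-0.7, 1.5, -1.5]
opening: 0.27
```

```bash
python3 plan.py -10 8;python3 - <<'E'
from h import *
s=read_camera("scene"); save(s,"sc3",(270,100,420,290),3.1)
E
```

```text
r 48.73219161943267 ang -15.513410855976225 z 163.6121670325287 [ 3.13953595e+00 -3.56399890e-03  1.59511305e-03] [-0.66104215  1.52483634 -1.50304978]
[-0.002, 0.008] [-0.004, 0.008] [-0.006, 0.007] [-0.007, 0.006] [-0.008, 0.004] [-0.008, 0.003] [-0.009, 0.001] [-0.009, -0.000]
```

View pics/sc3.png

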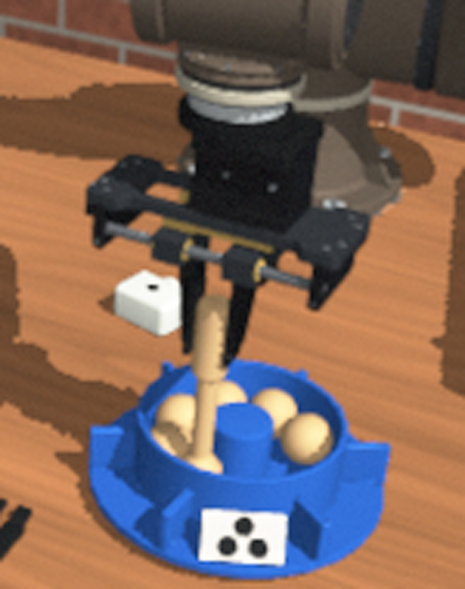

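The balls are being pushed ahead in single file, with one now at (307,438) in what was the gap. The stirrer is upright and none has spilled, so I'll continue.

Emit:
{"op": "play_rows", "data": {"moves": [[-0.003,0.008,0,0,0,0,0],[-0.005,0.008,0,0,0,0,0],[-0.006,0.006,0,0,0,0,0],[-0.008,0.005,0,0,0,0,0],[-0.008,0.003,0,0,0,0,0],[-0.009,0.002,0,0,0,0,0]]}}

```text
t: 8.25
eef_pos: [570.6, 126.8, 164.0]
tcp_rot: [3.139, -0.004, 0.001]
ft_force: [0.9, -0.3, -0.9]
opening: 0.268
```

```bash
python3 plan.py -10 8
```

```text
r 49.46852886726811 ang -84.60863432868695 z 163.97534631470398 [ 3.13910162e+00 -4.46553618e-03  8.45469420e-04] [ 0.85627999 -0.27374455 -0.87375361]
[-0.009, 0.001] [-0.009, -0.001] [-0.008, -0.003] [-0.008, -0.004] [-0.007, -0.006] [-0.006, -0.007] [-0.004, -0.008] [-0.003, -0.008]
```

Emit:
{"op": "play_rows", "data": {"moves": [[-0.009,0.001,0.001,0,0,0,0],[-0.009,-0.002,0,0,0,0,0],[-0.008,-0.003,0,0,0,0,0],[-0.007,-0.005,0,0,0,0,0],[-0.006,-0.006,0,0,0,0,0],[-0.005,-0.008,0,0,0,0,0]]}}

```text
t: 8.85
eef_pos: [521.7, 151.2, 163.0]
tcp_rot: [3.139, -0.004, 0.001]
ft_force: [0.8, -1.4, -0.8]
opening: 0.269
```

```bash
python3 plan.py -10 8
```

```text
r 50.799151872985576 ang -150.76758934246595 z 162.96461268908146 [ 3.13888205e+00 -4.32197183e-03  8.17316078e-04] [ 0.76806684 -1.36826582 -0.77631523]
[-0.003, -0.008] [-0.002, -0.008] [-0.001, -0.009] [0.001, -0.009] [0.002, -0.008] [0.004, -0.008] [0.005, -0.007] [0.006, -0.006]
```

Emit:
{"op": "play_rows", "data": {"moves": [[-0.003,-0.008,0,0,0,0,0],[-0.002,-0.009,0,0,0,0,0],[0,-0.009,0,0,0,0,0],[0.002,-0.009,0,0,0,0,0],[0.003,-0.008,0,0,0,0,0],[0.005,-0.008,0,0,0,0,0]]}}

```text
t: 9.45
eef_pos: [526.1, 207.9, 162.8]
tcp_rot: [3.139, -0.004, 0.002]
ft_force: [-0.2, 0.1, -1.3]
opening: 0.269
```

```bash
python3 plan.py -10 8
```

```text
r 51.10271029567552 ang 141.37696524059282 z 162.76860177852745 [ 3.13890399e+00 -3.72517845e-03  2.29317546e-03] [-0.19328583  0.11809293 -1.33340307]
[0.007, -0.006] [0.007, -0.005] [0.008, -0.004] [0.008, -0.002] [0.009, -0.001] [0.009, 0.001] [0.008, 0.002] [0.008, 0.004]
```

Emit:
{"op": "play_rows", "data": {"moves": [[0.007,-0.006,-0.001,0,0,0,0],[0.008,-0.005,0,0,0,0,0],[0.008,-0.003,0,0,0,0,0],[0.009,-0.001,0,0,0,0,0],[0.009,0,0,0,0,0,0],[0.008,0.002,0,0,0,0,0]]}}

```text
t: 10.05
eef_pos: [579.7, 223.2, 163.5]
tcp_rot: [3.139, -0.003, 0.003]
ft_force: [-0.4, 0.1, -0.5]
opening: 0.273
```

```bash
python3 plan.py -10 8;python3 - <<'E'
from h import *
s=read_camera("scene"); save(s,"sc4",(270,100,420,290),3.1)
E
```

```text
r 49.149544173234354 ang 73.78362639873198 z 163.4705338178795 [ 3.13890791e+00 -3.10792484e-03  2.92790351e-03] [-0.39432228  0.06809003 -0.52108498]
[0.008, 0.002] [0.007, 0.005] [0.007, 0.006] [0.005, 0.007] [0.004, 0.008] [0.003, 0.008] [0.001, 0.009] [-0.000, 0.009]
```

View pics/sc4.png

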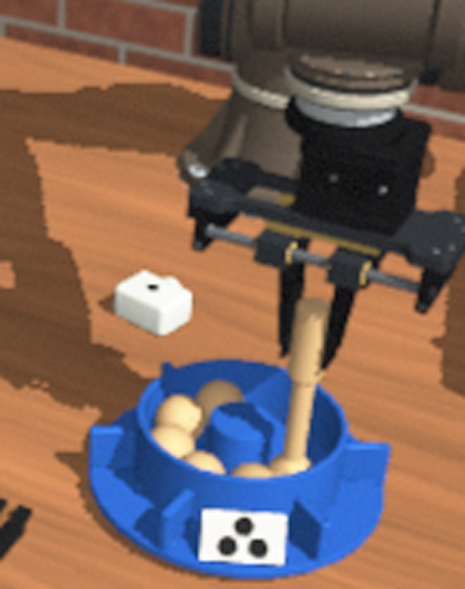

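One full turn is done, and the balls are back about where they started: ball pixels (250,470), (205,462), (172,440), (180,410) and (218,400). I'll carry on about half a turn more, so that none ends where it lay.

Emit:
{"op": "play_rows", "data": {"moves": [[0.008,0.003,0,0,0,0,0],[0.007,0.005,0,0,0,0,0],[0.006,0.006,0,0,0,0,0],[0.005,0.008,0,0,0,0,0],[0.003,0.008,0,0,0,0,0],[0.002,0.009,0,0,0,0,0],[0,0.009,0,0,0,0,0]]}}

```text
t: 10.8
eef_pos: [614.8, 170.3, 163.6]
tcp_rot: [3.139, -0.004, 0.002]
ft_force: [1.3, 0.5, -1.2]
opening: 0.269
```

```bash
python3 plan.py -10 8
```

```text
r 49.154057216107375 ang -6.641280343075713 z 163.55894239593198 [ 3.13907717e+00 -3.73687352e-03  1.82751536e-03] [ 1.27933697  0.48791334 -1.18544285]
[-0.001, 0.009] [-0.003, 0.008] [-0.005, 0.007] [-0.006, 0.007] [-0.007, 0.005] [-0.008, 0.004] [-0.008, 0.003] [-0.009, 0.001]
```

Emit:
{"op": "play_rows", "data": {"moves": [[-0.002,0.009,0,0,0,0,0],[-0.004,0.008,0,0,0,0,0],[-0.005,0.007,0,0,0,0,0],[-0.007,0.006,0,0,0,0,0],[-0.008,0.005,0,0,0,0,0],[-0.008,0.003,0,0,0,0,0],[-0.009,0.002,0,0,0,0,0]]}}

```text
t: 11.5
eef_pos: [568.3, 125.4, 163.9]
tcp_rot: [3.139, -0.005, 0.001]
ft_force: [0.7, 0.7, -1.4]
opening: 0.269
```

```bash
python3 plan.py -8 8
```

```text
r 50.60879700727615 ang -87.33923548788222 z 163.8949235825805 [ 3.13895892e+00 -4.85623807e-03  6.44901453e-04] [ 0.65975176  0.67725372 -1.42029257]
[-0.007, -0.001] [-0.007, -0.001] [-0.007, -0.002] [-0.006, -0.003] [-0.006, -0.004] [-0.005, -0.005] [-0.005, -0.005] [-0.004, -0.006]
```

Emit:
{"op": "play_rows", "data": {"moves": [[-0.007,-0.001,0,0,0,0,0],[-0.006,-0.001,0,0,0,0,0],[-0.004,-0.002,0,0,0,0,0],[-0.002,-0.001,0,0,0,0,0],[0,0,0,0,0,0,0],[0.003,0.001,0,0,0,0,0],[0.003,0.001,0,0,0,0,0],[0,0,0,0,0,0,0]]}}

```text
t: 12.3
eef_pos: [553.2, 129.5, 164.1]
tcp_rot: [3.139, -0.005, 0.002]
ft_force: [0.5, -0.3, -1.3]
opening: 0.266
```

```bash
python3 plan.py -8 1
```

```text
r 48.25482608173404 ang -105.39429279113187 z 164.07731774698541 [ 3.13889752e+00 -4.63370433e-03  2.08311313e-03] [ 0.47407036 -0.29155601 -1.30241063]
[-0.007, -0.001]
```

Emit:
{"op": "play_rows", "data": {"moves": [[0,0,-0.01,0,0,0,0],[0,0,-0.015,0,0,0,0],[0,0,-0.02,0,0,0,0],[0,0,-0.025,0,0,0,0],[0,0,-0.015,0,0,0,0],[0,0,0,0,0,0,0]]}}

```text
t: 12.9
eef_pos: [553.2, 129.3, 254.7]
tcp_rot: [3.139, -0.004, 0.001]
ft_force: [-0.3, -0.0, -0.9]
opening: 0.268
```

```bash
python3 - <<'E'
from h import *
s=read_camera("scene"); save(s,"sc5",(270,100,420,290),3.1)
c=read_camera("top")
H=hsv(c); m=(H[...,0]>12)&(H[...,0]<27)&(H[...,1]<165)&(H[...,2]>100)
for st,ce in blobs(m,300):
    if 290<ce[0]<380: print("coaster",st,ce,onz(c,*ce,6), onz(c,st[0]+st[2]/2-.5,st[1]+st[3]/2-.5,6), onz(c,st[0]-.5,ce[1],6),onz(c,st[0]+st[2]-.5,ce[1],6))
save(c,"t5",(140,100,400,260),3)
E
```

```text
coaster [    0     0   560   420 67147] [338.96245551 122.65550211] [ 764.61616388 -169.45328851] [536.5616422  -11.96736948] [767.62046444 715.02822542] [ 762.63539748 -752.60108632]
coaster [  230   224   202   196 11817] [317.82068207 333.65185749] [ 221.79716839 -106.58581917] [ 251.63197155 -139.05471092] [223.76280495 115.68008395] [ 219.25419146 -394.13493905]
```

View pics/sc5.png

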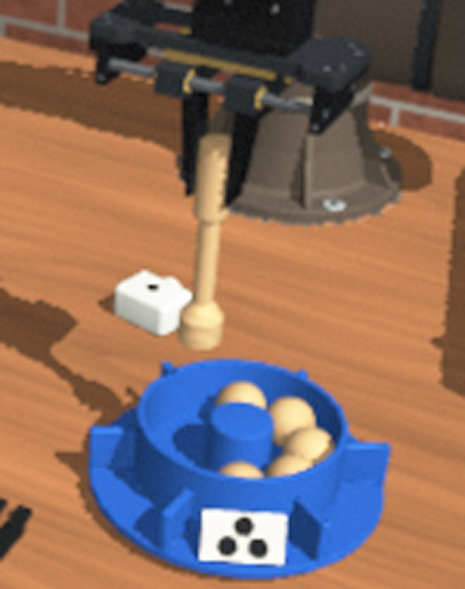

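View pics/t5.png

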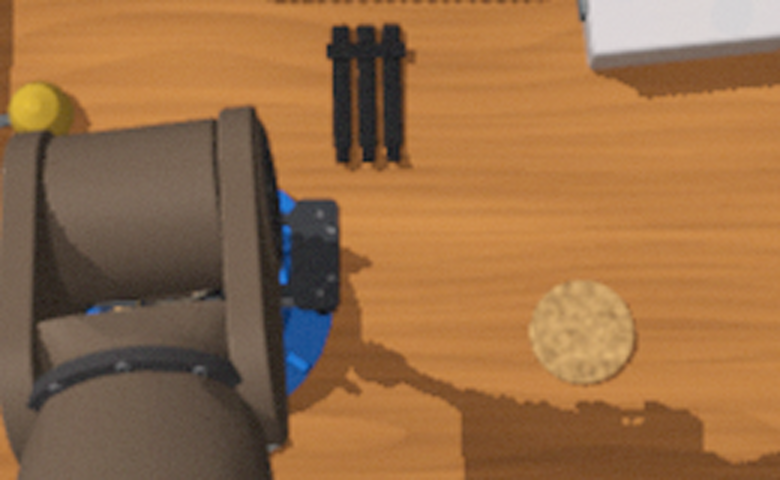

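All five balls are in the tub, now on the opposite arc in the scene view: (240,400), (290,415), (308,440), (288,468) and (240,475). The bare coaster's centre in the top crop is (582,331), about (534,-151.5) in world. Now I'll carry the stirrer back.

Emit:
{"op": "play_rows", "data": {"moves": [[0,0.02,0,0,0,0,0],[-0.002,0.04,0,0,0,0,0],[-0.002,0.04,0,0,0,0,0],[-0.002,0.04,0,0,0,0,0],[-0.002,0.04,0,0,0,0,0],[-0.002,0.04,0,0,0,0,0],[-0.002,0.03,0,0,0,0,0],[0,0.015,0,0,0,0,0]]}}

```text
t: 13.8
eef_pos: [537.7, -143.0, 244.5]
tcp_rot: [3.141, 0.011, 0.006]
ft_force: [0.1, 0.2, -1.1]
opening: 0.269
```

Emit:
{"op": "play_rows", "data": {"moves": [[-0.002,0.007,0,0,0.01,0,0],[0,0,0.02,0,0,0,0],[0,0,0.03,0,0,0,0],[0,0,0.025,0,0,0,0],[0,0,0.012,0,0,0,0],[0,0,0,0,0,0,0]]}}

```text
t: 14.4
eef_pos: [534.7, -147.6, 152.4]
tcp_rot: [-3.14, 0.001, 0.006]
ft_force: [-0.1, 0.7, -0.4]
opening: 0.27
```

```bash
python3 - <<'E'
from h import *
print(state()["eef_pos"],state()["tcp_rot"])
s=read_camera("scene"); save(s,"sc6",(170,80,330,240),3.5)
E
```

```text
[ 534.65815993 -147.59840107  152.35167606] [-3.13970401e+00  1.44345073e-03  5.81411137e-03]
```

View pics/sc6.png

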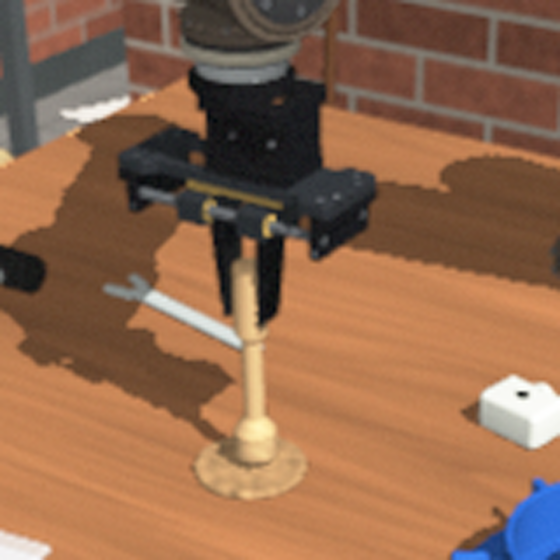

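The stirrer hangs just above the coaster, with its foot at (255,455) inside the cork outline. I'll lower gently.

Emit:
{"op": "play_rows", "data": {"moves": [[0.001,0.004,0.004,-0.003,0,0,0],[0,0,0.003,0,0,0,0],[0,0,0.002,0,0,0,0],[0,0,0,0,0,0,0]]}}

```text
t: 14.85
eef_pos: [537.1, -151.3, 145.7]
tcp_rot: [3.139, -0.003, 0.007]
ft_force: [-0.3, -0.3, -0.9]
opening: 0.272
```

Emit:
{"op": "play_rows", "data": {"moves": [[0,0,0.002,0,0,0,0],[0,0,0.001,0,0,0,0],[0,0,0.001,0,0,0,0],[0,0,0,0,0,0,0]]}}

```text
t: 15.25
eef_pos: [537.3, -151.4, 142.1]
tcp_rot: [3.138, -0.004, 0.007]
ft_force: [0.4, 0.3, -1.7]
opening: 0.27
```

Emit:
{"op": "play_rows", "data": {"moves": [[0,0,0.001,0,0,0,0],[0,0,0,0,0,0,0]]}}

```text
t: 15.45
eef_pos: [537.7, -151.6, 141.6]
tcp_rot: [3.138, -0.005, 0.007]
ft_force: [-0.7, 0.6, -1.4]
opening: 0.271
```

Emit:
{"op": "play_rows", "data": {"moves": [[0,0,0.001,0,0,0,0],[0,0,0.001,0,0,0,0],[0,0,0,0,0,0,0]]}}

```text
t: 15.75
eef_pos: [538.4, -151.6, 141.7]
tcp_rot: [3.137, -0.008, 0.007]
ft_force: [-0.5, -0.0, -1.0]
opening: 0.273
```

Emit:
{"op": "play_rows", "data": {"moves": [[0,0,0.002,0,-0.006,0,0],[0,0,0,0,0,0,0]]}}

```text
t: 15.95
eef_pos: [539.8, -152.1, 141.8]
tcp_rot: [3.135, -0.006, 0.007]
ft_force: [-0.3, 0.4, -1.5]
opening: 0.268
```

```bash
python3 - <<'E'
from h import *
s=read_camera("scene"); save(s,"sc7",(200,110,280,240),4.5)
S=state();print(S["eef_pos"],S["tcp_rot"],S["ft_force"],S["moment"])
for z in (6,28,171): print((proj(s,[S["eef_pos"][0],S["eef_pos"][1],z])-[200,110])*4.5)
E
```

```text
[ 539.76903365 -152.07225458  141.69556612] [ 3.13537964 -0.00621578  0.00672408] [ 0.98153843 -0.78740843 -0.67796743] [-0.02123436  0.01070018 -0.02894613]
[180.33735437 462.24696084]
[179.20007074 432.10943179]
[171.23977388 221.16497621]
```

View pics/sc7.png

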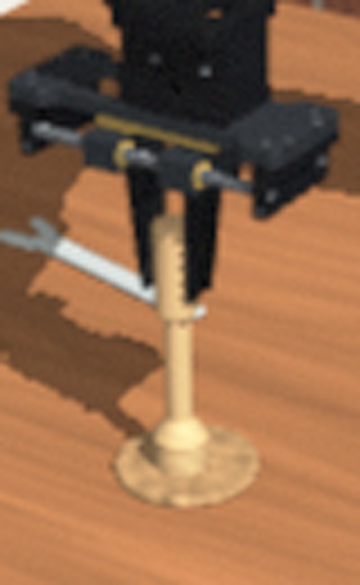

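The base at (180,465) and top at (169,218) match the predicted (180,462) and (171,221). The stirrer is seated and upright, so I'll release.

Emit:
{"op": "play_rows", "data": {"moves": [[0,0,0,0,0,0,35],[0,0,0,0,0,0,45],[0,0,0,0,0,0,60],[0,0,0,0,0,0,80],[0,0,0,0,0,0,90],[0,0,0,0,0,0,90]]}}

```text
t: 16.6
eef_pos: [539.4, -152.0, 140.7]
tcp_rot: [3.136, -0.005, 0.007]
ft_force: [-0.5, -0.2, -0.0]
opening: 0.713
```

```bash
python3 - <<'E'
from h import *
s=read_camera("scene"); save(s,"sc8",(200,110,280,240),4.5)
E
```

```text
(no output)
```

View pics/sc8.png

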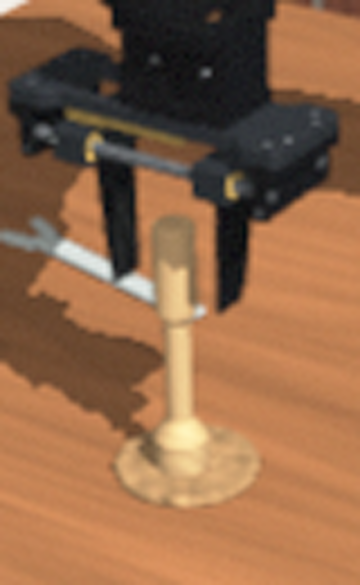

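The stirrer stands free and upright on the coaster: top (174,225), foot (180,460). I'll rise clear. For the turntable I'll grip the rib at about -124° (not next to the label) with tool x radial, at yaw 0.977, and swing it counter-clockwise half a turn.

Emit:
{"op": "play_rows", "data": {"moves": [[0,0,-0.02,0,0,0,90],[0,0,-0.03,0,0,0,90],[0,0,-0.03,0,0,0,90],[0,0,-0.03,0,0,0,90],[0,0,0,0,0,-0.14,60],[0,0,0,0,0,-0.14,50],[0,0,0,0,0,-0.14,50],[0,0,0,0,0,-0.14,50]]}}

```text
t: 17.45
eef_pos: [538.6, -151.3, 255.5]
tcp_rot: [3.134, -0.001, 0.585]
ft_force: [-0.1, 0.3, 0.8]
opening: 0.623
```

Emit:
{"op": "play_rows", "data": {"moves": [[0,0,0,0,0,-0.14,50],[0,0,0,0,0,-0.14,50],[0,0,0,0,0,-0.12,50],[0,0,0,0,0,0,50]]}}

```text
t: 17.85
eef_pos: [538.4, -151.3, 255.7]
tcp_rot: [3.135, 0.002, 1.005]
ft_force: [-0.4, 0.3, 0.3]
opening: 0.498
```

```bash
cat > rel.py <<'E'
import sys; from h import *
S=state();p=S["eef_pos"];yaw=S["tcp_rot"][2];e=np.array([float(v) for v in sys.argv[1:4]])-p
print(p,S["tcp_rot"],S["joints"].round(2)); print("tool shift",np.cos(yaw)*e[0]+np.sin(yaw)*e[1],np.sin(yaw)*e[0]-np.cos(yaw)*e[1],-e[2],"yaw err",float(sys.argv[4])-yaw)
E
python3 rel.py 510.6 93.9 200 0.977
```

```text
[ 538.36605483 -151.25855366  255.67185666] [3.13460420e+00 2.29648221e-03 1.00453235e+00] [-0.39  0.37  1.69 -0.    1.08  0.18]
tool shift 191.99602808935356 -154.95546273036555 55.67185665784564 yaw err -0.02753234978213903
```

Emit:
{"op": "play_rows", "data": {"moves": [[0.02,-0.017,0,0,0,0.027,50],[0.035,-0.028,0,0,0,0,50],[0.037,-0.03,0,0,0,0,50],[0.037,-0.03,0,0,0,0,50],[0.03,-0.025,0.02,0,0,0,50],[0.02,-0.015,0.02,0,0,0,50],[0.01,-0.008,0,0,0,0,50],[0,0,0,0,0,0,50]]}}

```text
t: 18.65
eef_pos: [519.0, 98.8, 213.0]
tcp_rot: [3.132, 0.001, 0.942]
ft_force: [-0.4, -0.5, -0.2]
opening: 0.502
```

```bash
python3 rel.py 510.6 93.9 120 0.977; python3 - <<'E'
from h import *
c=read_camera("wrist"); save(c,"w9"); t=read_camera("top"); save(t,"t9",(140,120,390,300),3.1)
C=np.array([566,176])
for r in (82,97,115):
    a=np.radians(-124); print(r,proj(c,[C[0]+r*np.cos(a),C[1]+r*np.sin(a),53]))
E
```

```text
[518.98231101  98.82866899 212.9636827 ] [3.13219052e+00 5.77866443e-04 9.41738278e-01] [ 0.07  0.37  1.82 -0.01  0.95  0.7 ]
tool shift -8.917245936264745 -3.8778397147768455 92.96368269737934 yaw err 0.03526172202260891
82 [272.01940063 186.53385687]
97 [272.7116401  203.29370249]
115 [273.51983523 222.86095679]
```

View pics/w9.png

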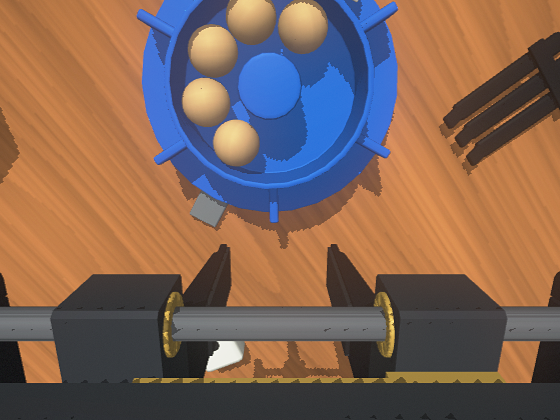

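View pics/t9.png

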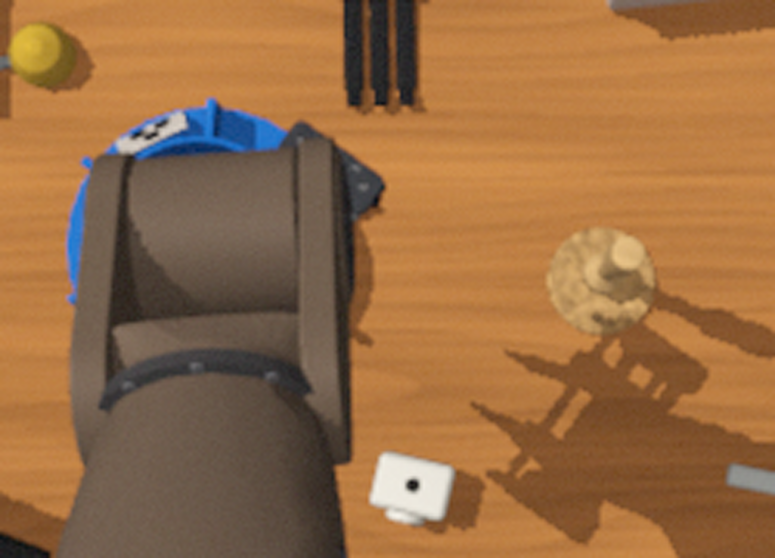

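The wrist view shows the rib's top at (273,190–221), against predicted (272–273,187–223), so the tub has not turned. Descending in two stages.

Emit:
{"op": "play_rows", "data": {"moves": [[-0.009,-0.004,0.01,0.008,0,-0.035,50],[0,0,0.03,0,0,0,50],[0,0,0.035,0,0,0,50],[0,0,0.03,0,0,0,50],[0,0,0.015,0,0,0,50],[0,0,0,0,0,0,50]]}}

```text
t: 19.35
eef_pos: [514.2, 85.2, 92.7]
tcp_rot: [3.133, -0.004, 0.963]
ft_force: [0.0, 1.3, 0.8]
opening: 0.501
```

```bash
python3 rel.py 510.6 93.9 40 0.977
```

```text
[514.21536344  85.24596427  92.65661776] [ 3.13291173 -0.00394495  0.96259628] [ 0.04  0.53  1.95 -0.    0.65  0.65]
tool shift 5.0363883439086665 -7.911888504313291 52.65661775938682 yaw err 0.014403719909560242
```

Emit:
{"op": "play_rows", "data": {"moves": [[0.005,-0.008,0,0.008,0,-0.014,50],[0,0,0,0,0,0,50]]}}

```text
t: 19.55
eef_pos: [511.1, 93.1, 94.0]
tcp_rot: [3.14, -0.005, 0.974]
ft_force: [0.5, -0.2, 0.0]
opening: 0.497
```

```bash
python3 rel.py 510.6 93.9 40 0.977; python3 - <<'E'
from h import *
c=read_camera("wrist"); save(c,"w10")
E
```

```text
[511.11689431  93.14163845  93.97641371] [ 3.14043252 -0.00471292  0.97436196] [0.05 0.53 1.95 0.01 0.66 0.64]
tool shift 0.3370881432854489 -0.8536179231446419 53.97641370678298 yaw err 0.0026380352392695317
```

View pics/w10.png

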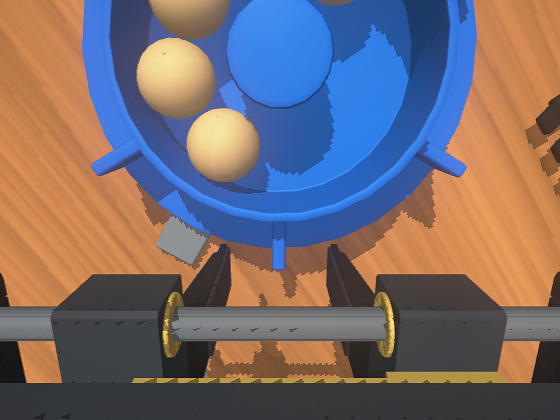

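The rib (x=279) lies centred between the fingertips (229 and 330). Lowering onto it.

Emit:
{"op": "play_rows", "data": {"moves": [[0,-0.001,0.012,0,0,0,50],[0,-0.001,0.015,0,0,0,50],[0,-0.001,0.012,0,0,0,50],[0,0,0.006,0,0,0,50],[0,0,0,0,0,0,50]]}}

```text
t: 20.1
eef_pos: [510.5, 95.1, 48.9]
tcp_rot: [3.134, -0.009, 0.974]
ft_force: [-1.0, -0.6, 0.1]
opening: 0.499
```

```bash
python3 rel.py 510.6 93.9 41 0.977
```

```text
[510.53078737  95.09356573  48.89787528] [ 3.13439663 -0.00885024  0.97433971] [0.06 0.6  1.99 0.01 0.54 0.65]
tool shift -0.9485964041622165 0.7277048896189477 7.897875278206506 yaw err 0.002660288839150593
```

Emit:
{"op": "play_rows", "data": {"moves": [[0,0,0.007,0.006,-0.006,0,40],[0,0,0,0,0,0,30],[0,0,0,0,0,0,20],[0,0,0,0,0,0,10],[0,0,0,0,0,0,0],[0,0,0,0,0,0,0],[0,0,0,0,0,0,0],[0,0,0,0,0,0,0]]}}

```text
t: 20.9
eef_pos: [511.6, 95.0, 42.5]
tcp_rot: [3.139, -0.004, 0.973]
ft_force: [1.5, 0.4, -2.1]
opening: 0.084
```

```bash
python3 rel.py 510.6 93.9 41 0.977
```

```text
[511.61031256  95.02654702  42.53506756] [ 3.13898127 -0.00415054  0.97251754] [0.06 0.62 1.98 0.   0.54 0.65]
tool shift -1.4999021665985248 -0.20033259858354313 1.5350675612478923 yaw err 0.004482455186458956
```

Gripped: 0.084 is 8 mm, the rib's thickness. I'll turn counter-clockwise, starting gently.

Emit:
{"op": "play_rows", "data": {"moves": [[0,0.004,0,0,0,-0.04,0],[0,0.006,0,0,0,-0.06,0],[0,0.008,0,0,0,-0.08,0],[0,0.008,0,0,0,-0.08,0]]}}

```text
t: 21.3
eef_pos: [534.7, 83.1, 42.5]
tcp_rot: [3.138, -0.004, 1.239]
ft_force: [2.6, 5.7, -3.2]
opening: 0.084
```

```bash
cat > arc.py <<'E'
from h import *
S=state();p=S["eef_pos"];d=p[:2]-[566,176]
print("r",np.hypot(*d),"ang",np.degrees(np.arctan2(d[1],d[0])),"yaw-180",np.degrees(S["tcp_rot"][2])-180,"z",p[2],S["tcp_rot"],S["ft_force"],S["moment"],"q6",S["joints"][5])
E
python3 arc.py
```

```text
r 98.02835161373818 ang -108.60329487363842 yaw-180 -109.01821643150014 z 42.539980375615976 [ 3.13816093 -0.00447527  1.23886583] [ 2.58922446  5.73625858 -3.1972709 ] [ 0.91408761 -0.29038269 -0.3993211 ] q6 0.35797112909193973
```

Emit:
{"op": "play_rows", "data": {"moves": [[0.0005,0.0095,0,0,0,-0.1,0],[0.0005,0.0095,0,0,0,-0.1,0],[0.0005,0.0095,0,0,0,-0.1,0],[0.0005,0.0095,0,0,0,-0.1,0],[0.0005,0.0095,0,0,0,-0.1,0],[0.0005,0.0095,0,0,0,-0.1,0]]}}

```text
t: 21.9
eef_pos: [593.3, 80.9, 42.5]
tcp_rot: [3.136, -0.002, 1.859]
ft_force: [1.8, 1.4, -2.6]
opening: 0.085
```

```bash
python3 arc.py
```

```text
r 98.97909932299281 ang -73.97565899737295 yaw-180 -73.46480800890136 z 42.54907021466219 [ 3.13592665e+00 -2.17783655e-03  1.85938987e+00] [ 1.78382383  1.40921831 -2.58672656] [ 0.31875753 -0.13350662 -0.43073703] q6 -0.2695355982978672
```

Emit:
{"op": "play_rows", "data": {"moves": [[0.0007,0.0095,0,0,0,-0.1,0],[0.0005,0.0095,0,0,0,-0.1,0],[0.0005,0.0095,0,0,0,-0.1,0],[0.0005,0.0095,0,0,0,-0.1,0],[0.0005,0.0095,0,0,0,-0.1,0],[0.0005,0.0095,0,0,0,-0.1,0],[0.0005,0.0095,0,0,0,-0.1,0],[0.0005,0.0095,0,0,0,-0.1,0]]}}

```text
t: 22.7
eef_pos: [654.4, 129.9, 42.6]
tcp_rot: [3.133, 0.005, 2.687]
ft_force: [1.3, 0.7, -1.2]
opening: 0.084
```

```bash
python3 arc.py
```

```text
r 99.71706301400685 ang -27.544839482273993 yaw-180 -26.07421495663496 z 42.582658260040745 [3.13296081 0.00509706 2.68651175] [ 1.26090014  0.65373014 -1.20917663] [ 0.25951195 -0.13420791 -0.4571136 ] q6 -1.0253749038176483
```

Emit:
{"op": "play_rows", "data": {"moves": [[0.0007,0.0095,0,0,0,-0.1,0],[0.0005,0.0098,0,0,0,-0.1,0],[0.0005,0.0098,0,0,0,-0.1,0],[0.0005,0.0098,0,0,0,-0.1,0],[0.0005,0.0098,0,0,0,-0.1,0],[0.0005,0.0098,0,0,0,-0.1,0],[0.0005,0.0098,0,0,0,-0.1,0],[0.0005,0.0098,0,0,0,-0.1,0]]}}

```text
t: 23.5
eef_pos: [659.4, 210.1, 42.6]
tcp_rot: [3.138, 0.013, -2.767]
ft_force: [0.0, 0.5, 1.1]
opening: 0.084
```

```bash
python3 arc.py
```

```text
r 99.43004507140351 ang 20.071398779310055 yaw-180 -338.545932901971 z 42.608441846341854 [ 3.13794473  0.01301771 -2.76714854] [0.04931109 0.52182791 1.1044276 ] [ 0.06982765  0.20541118 -0.36054316] q6 -1.7397089613145909
```

Emit:
{"op": "play_rows", "data": {"moves": [[0.0005,0.0098,0,0,0,-0.1,0],[0.0005,0.0098,0,0,0,-0.1,0],[0.0005,0.0098,0,0,0,-0.1,0],[0.0005,0.0098,0,0,0,-0.1,0],[0.0005,0.0098,0,0,0,-0.1,0],[0.0002,0.006,0,0,0,-0.06,0],[0,0.002,0,0,0,-0.02,0],[0,0,0,0,0,0,0]]}}

```text
t: 24.3
eef_pos: [621.8, 257.2, 42.6]
tcp_rot: [-3.138, 0.011, -2.159]
ft_force: [1.6, 1.1, -0.3]
opening: 0.079
```

```bash
python3 arc.py; python3 - <<'E'
from h import *
c=read_camera("wrist"); save(c,"w11"); t=read_camera("top"); save(t,"t11",(140,120,390,300),3.1); t=read_camera("scene"); save(t,"s11",(270,160,420,300),4)
E
```

```text
r 98.57238907219906 ang 55.51137721319264 yaw-180 -303.6739991724637 z 42.576878095499715 [-3.13830417  0.01143066 -2.15851848] [ 1.61806785  1.11161968 -0.25876411] [0.17689964 0.14524816 0.18073644] q6 -2.2663008488651752
```

View pics/t11.png

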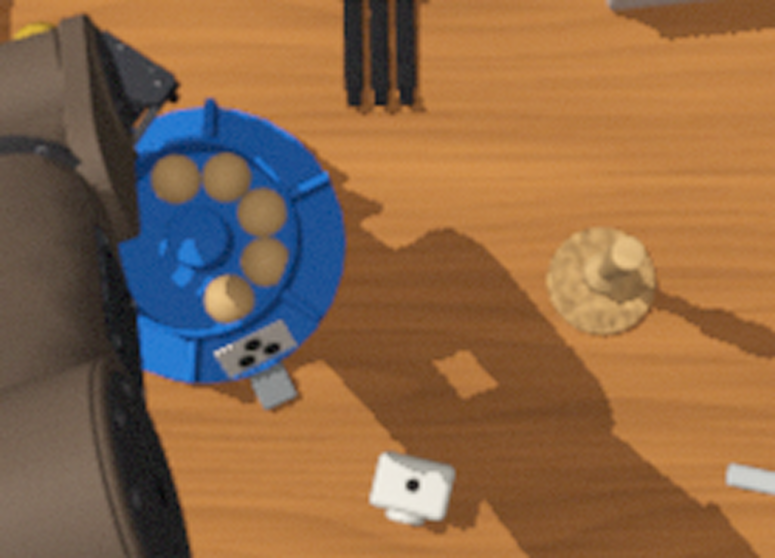

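View pics/w11.png

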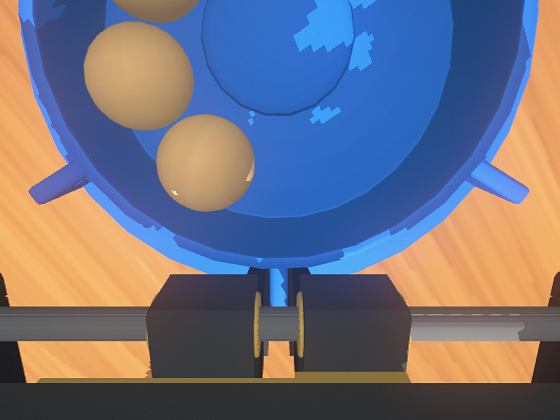

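View pics/s11.png

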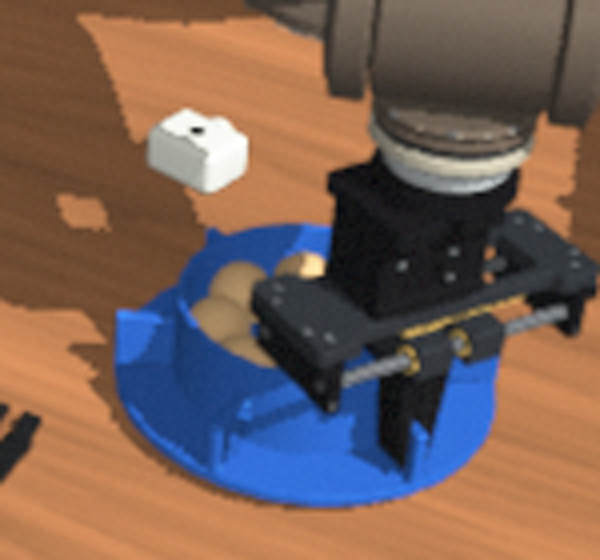

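Top view: the label is at (254,350) and the tongue at (274,388), already nearly lined up. I'll measure the angles precisely, using the label, the tongue and the ribs.

```bash
python3 - <<'E'
from h import *
t=read_camera("top"); save(t,"t12",(190,170,250,265),6.3)
H=hsv(t); img=t["img"].astype(int)
reg=np.zeros(H.shape[:2],bool); reg[215:258,200:250]=1
m=(H[...,1]<70)&reg
for z,(st,ce) in [(z,b) for b in blobs(m,25) for z in (8,35)]:
    q=onz(t,*ce,z); 
    for C in ([566,176],[567,176]): 
        d=q-np.array(C); print(st,ce.round(1),z,np.hypot(*d).round(1),np.degrees(np.arctan2(d[1],d[0])).round(2))
E
```

```text
[209 223  27  20 238] [222.1 231.9] 8 95.5 -154.76
[209 223  27  20 238] [222.1 231.9] 8 96.4 -155.01
[209 223  27  20 238] [222.1 231.9] 35 98.0 -153.48
[209 223  27  20 238] [222.1 231.9] 35 98.9 -153.74
[221 237  15  15 139] [227.7 244.3] 8 130.4 -154.92
[221 237  15  15 139] [227.7 244.3] 8 131.3 -155.11
[221 237  15  15 139] [227.7 244.3] 35 132.2 -153.97
[221 237  15  15 139] [227.7 244.3] 35 133.1 -154.15
```

View pics/t12.png

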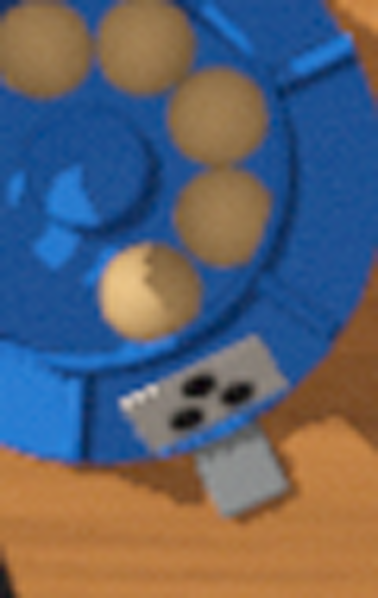

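Label is at about -153.6° and the tongue at -155.0°, so they agree within about 1.5°. I'll release, get clear and measure unobstructed before deciding on a correction.

Emit:
{"op": "play_rows", "data": {"moves": [[0,0,0,0,0,0,15],[0,0,0,0,0,0,25],[0,0,0,0,0,0,40],[0,0,0,0,0,0,45],[0,0,0,0,0,0,45],[0,0,-0.02,0,0,0,45],[0,0,-0.04,0,0,0,45],[0,0,-0.04,0,0,0,45]]}}

```text
t: 25.3
eef_pos: [619.5, 254.8, 139.2]
tcp_rot: [3.138, 0.004, -2.163]
ft_force: [0.6, -1.2, 1.1]
opening: 0.446
```

Emit:
{"op": "play_rows", "data": {"moves": [[0,0,-0.05,0,0,0,45],[0,0,-0.05,0,0,0,45],[0,-0.04,0,0,0,0,45],[0,-0.045,0,0,0,0,45],[0,-0.045,0,0,0,0,45],[0,-0.045,0,0,0,0,45],[-0.02,-0.045,0,0,0,0,45],[-0.02,-0.04,0,0,0,0,45]]}}

```text
t: 26.1
eef_pos: [861.6, 140.6, 256.5]
tcp_rot: [-3.135, 0.014, -2.159]
ft_force: [1.0, 0.4, 0.3]
opening: 0.452
```

```bash
python3 - <<'E'
from h import *
print(state()["eef_pos"],state()["joints"])
t=read_camera("top"); save(t,"t13",(150,135,270,265),4.6); s=read_camera("scene"); save(s,"s13",(280,190,410,300),6)
E
```

```text
[861.62875913 140.55614235 256.51459445] [ 0.08413844  0.89200238  0.69748708  0.00678361  1.53835179 -2.46932738]
```

View pics/t13.png

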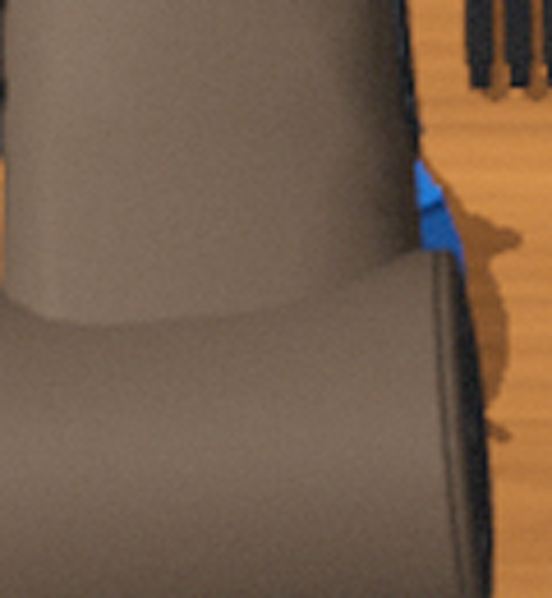

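View pics/s13.png

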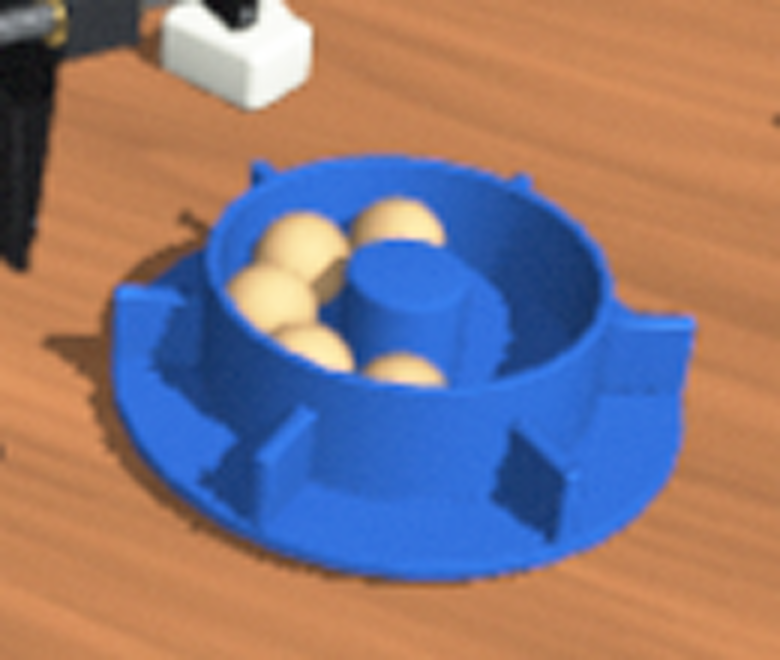

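I moved the wrong way along tool y; nothing was touched, and the arm now hides the tub. Going back over to the +y side.

Emit:
{"op": "play_rows", "data": {"moves": [[0,0.03,0,0,0,0,45],[-0.003,0.045,0,0,0,0,45],[-0.003,0.045,0,0,0,0,45],[-0.003,0.045,0,0,0,0,45],[-0.003,0.045,0,0,0,0,45],[-0.003,0.045,0,0,0,0,45],[-0.003,0.045,0,0,0,0,45],[-0.003,0.045,0,0,0,0,45]]}}

```text
t: 27.0
eef_pos: [578.3, 350.3, 244.2]
tcp_rot: [-3.141, 0.008, -2.169]
ft_force: [1.0, 0.5, 0.4]
opening: 0.447
```

Emit:
{"op": "play_rows", "data": {"moves": [[-0.003,0.045,0,0,0,0,45],[-0.003,0.045,0,0,0,0,45],[-0.003,0.03,0,0,0,0,45],[0,0.02,0,0,0,0,45],[0,0,0,0,0,0,45]]}}

```text
t: 27.5
eef_pos: [453.4, 441.3, 246.2]
tcp_rot: [-3.141, 0.009, -2.162]
ft_force: [-0.4, -0.1, 0.3]
opening: 0.447
```

```bash
python3 - <<'E'
from h import *
print(state()["eef_pos"],state()["joints"])
t=read_camera("top"); save(t,"t14",(150,135,270,265),4.6)
E
```

```text
[453.43422958 441.29704086 246.16328826] [ 0.66641468  0.48294413  1.52308864  0.00291232  1.12702066 -1.8850724 ]
```

View pics/t14.png

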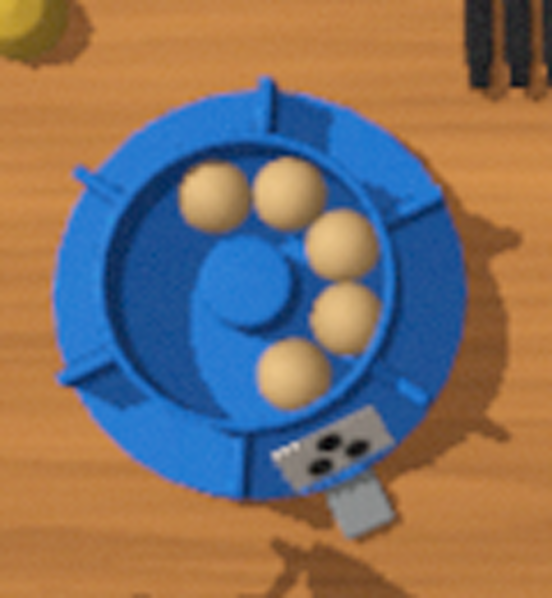

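The view is clear: label centre (333,452), tongue (361,505), all five balls in the tub. Now I'll take the final angles by mask and by the ribs.

```bash
python3 - <<'E'
from h import *
T=[read_camera("top") for _ in range(3)]; t=dict(T[0]); t["img"]=np.mean([x["img"] for x in T],0).astype(np.uint8)
C=np.array([566.3,175.6])
H=hsv(t)
def ang(q): d=q-C; return np.hypot(*d).round(1),np.degrees(np.arctan2(d[1],d[0])).round(2)
reg=np.zeros(H.shape[:2],np.uint8); reg[215:258,200:250]=1
m=((H[...,1]<90)&(reg>0)).astype(np.uint8)
for st,ce in blobs(m>0,25):
    mm=np.zeros_like(m); mm[st[1]:st[1]+st[3],st[0]:st[0]+st[2]]=m[st[1]:st[1]+st[3],st[0]:st[0]+st[2]]
    cn=max(cv2.findContours(mm,0,1)[0],key=cv2.contourArea); R=cv2.minAreaRect(cn)
    print("blob",ce.round(1),"rect",R)
    z=8 if ce[1]>238 else 36
    print("  ang",ang(onz(t,*ce,z)),ang(onz(t,*R[0],z)))
    # direction of the long edge in world
    b=cv2.boxPoints(R); w=[onz(t,*p,z) for p in b]
    for i in (0,1): d=w[i+1]-w[i]; print("  edge",np.hypot(*d).round(1),np.degrees(np.arctan2(d[1],d[0])).round(1))
o=lambda u,v:onz(t,u/4.6+150-.4,v/4.6+135-.4,53)
a=[ang(o(*p)) for p in [(267,80),(80,172),(62,380),(245,497),(440,193),(428,403)]]
print(a, "label from ribs",np.mean([((x[1]-30+30)%60)-30 for x in a]))
# dark dots
E
```

```text
blob [224.3 236.4] rect ((229.1000213623047, 236.70004272460938), (24.59674835205078, 33.541019439697266), 63.43495178222656)
  ang (np.float64(110.7), np.float64(-153.67)) (np.float64(117.2), np.float64(-148.63))
  edge 83.6 -63.6
  edge 61.8 -153.5
[(np.float64(111.8), np.float64(-4.28)), (np.float64(110.8), np.float64(56.43)), (np.float64(112.8), np.float64(117.24)), (np.float64(115.0), np.float64(179.15)), (np.float64(113.5), np.float64(-64.5)), (np.float64(116.0), np.float64(-124.17))] label from ribs 26.644999999999996
```

```bash
python3 - <<'E'
from h import *
T=[read_camera("top") for _ in range(3)]; t=dict(T[0]); im=np.mean([x["img"] for x in T],0); t["img"]=im.astype(np.uint8)
H=hsv(t); S=H[...,1].astype(float)
o=lambda u,v:onz(t,u/4.6+150-.4,v/4.6+135-.4,53)
print("rib-tip mean",np.mean([o(*p) for p in [(267,80),(80,172),(62,380),(245,497),(440,193),(428,403)]],0))
o2=lambda u,v:onz(t,u/4.6+150-.4,v/4.6+135-.4,70)
print("column",o2(245,282))
# tub rim outer ellipse by eye extents: left 104 right 396, top 138, bottom 434
print("rim",o2((104+396)/2,(138+434)/2))
# disc edge extents at z=18: left 54 right 466 top 90 bottom 500
o3=lambda u,v:onz(t,u/4.6+150-.4,v/4.6+135-.4,18)
print("disc",o3(260,295))
# tongue: low saturation below label, split by row band along tongue direction
m=(S<60); m[:238]=0; m[256:]=0; m[:,:218]=0; m[:,240:]=0
v,u=np.nonzero(m); print(len(u),u.mean(),v.mean())
W=np.array([onz(t,a,b,8) for a,b in zip(u,v)])
for C in ([566.3,175.6],[565,175.3],[567,177]):
    d=W-np.array(C); print(C,np.degrees(np.arctan2(d[:,1].mean(),d[:,0].mean())))
rect=cv2.minAreaRect(W.astype(np.float32)); print(rect)
l=(S<60); l[238:]=0; l[:220]=0;l[:,:206]=0;l[:,238:]=0
u8=np.zeros(l.shape,np.uint8);u8[l]=1
st,ce=max(blobs(l,25),key=lambda b:b[0][4]);v,u=np.nonzero(l[st[1]:st[1]+st[3],st[0]:st[0]+st[2]])
W=np.array([onz(t,a+st[0],b+st[1],36) for a,b in zip(u,v)]);print("label",st,W.mean(0),cv2.minAreaRect(W.astype(np.float32)))
save(t,"t15",(200,215,250,260),12)
E
```

```text
rib-tip mean [564.6045993  173.52283426]
column [565.03538803 175.68227041]
rim [562.87913479 173.0108551 ]
disc [564.11532073 175.24434647]
138 227.52173913043478 244.2246376811594
[566.3, 175.6] -155.31445356382136
[565, 175.3] -155.19416846344689
[567, 177] -154.88694591121376
((452.53790283203125, 123.91539764404297), (40.18809127807617, 30.691221237182617), 26.624176025390625)
label [209 223  27  15 209] [479.82573722 131.38728143] ((483.08587646484375, 132.28115844726562), (64.88773345947266, 35.04705047607422), 89.63319396972656)
```

View pics/t15.png

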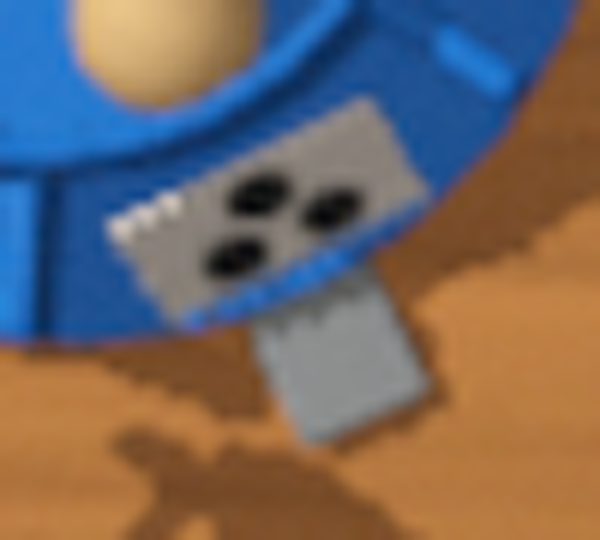

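The position measure puts the tongue at -155° and the edge measure at -153.4°, with the label at -153.4° from the ribs. They should be squared to within about 1.5°. The wrist camera gives a sharper look from above, so I'll use it to settle this.

Emit:
{"op": "play_rows", "data": {"moves": [[0.02,-0.02,0,0,0,0,45],[0.035,-0.035,0,0,0,0,45],[0.035,-0.037,0,0,0,0,45],[0.035,-0.037,0,0,0,0,45],[0.03,-0.035,0.01,0,0,0,45],[0.015,-0.02,0.01,0,0,0,45],[0.005,-0.005,0,0,0,0,45],[0,0,0,0,0,0,45]]}}

```text
t: 28.65
eef_pos: [519.2, 179.5, 222.4]
tcp_rot: [-3.141, 0.009, -2.172]
ft_force: [-0.0, 1.7, -0.0]
opening: 0.451
```

```bash
python3 - <<'E'
from h import *
print(state()["eef_pos"],state()["tcp_rot"])
t=read_camera("wrist"); save(t,"w16"); print(t)if 0 else 0
E
```

```text
[519.19672886 179.50843001 222.44465406] [-3.14056254  0.00932375 -2.17242085]
```

View pics/w16.png

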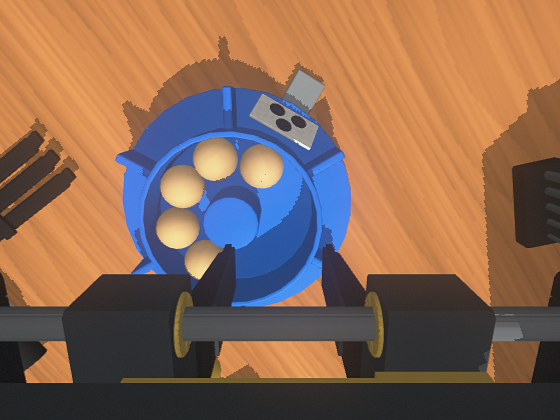

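```bash
python3 - <<'E'
from h import *
t=read_camera("wrist"); save(t,"w17",(115,55,360,260),3.2)
H=hsv(t); 
m=((H[...,1]<80)&(H[...,2]>90)).astype(np.uint8)
for st,ce in blobs(m>0,60):
    if 230<ce[0]<340 and ce[1]<170: 
        print(st,ce)
E
```

```text
[ 282   69   43   45 1067] [303.02717901  90.42455483]
[ 249   94   69   56 1384] [283.32731214 121.45014451]
```

View pics/w17.png

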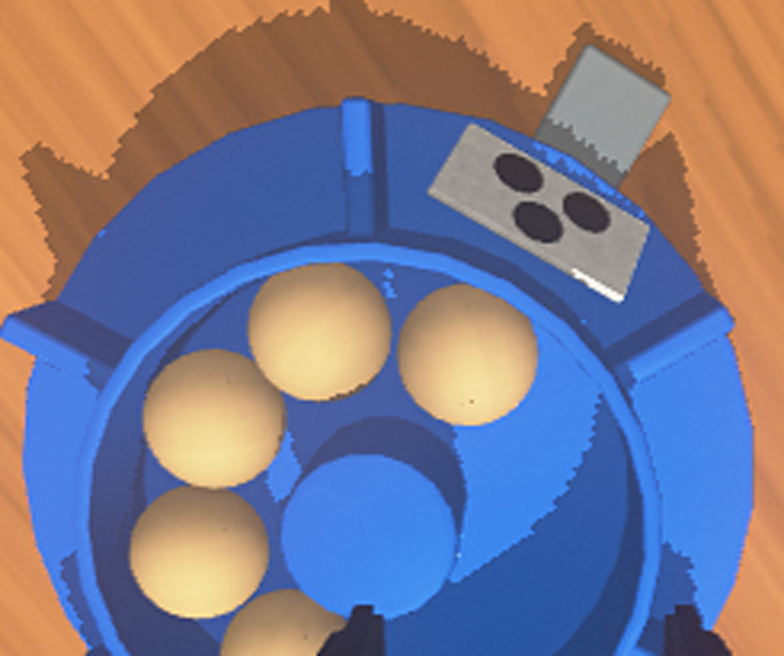

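```bash
python3 - <<'E'
from h import *
t=read_camera("wrist")
f=lambda p,z:onz(t,p[0]/3.2+115-.3,p[1]/3.2+55-.3,z)
def dr(a,b,z): d=f(b,z)-f(a,z); return np.hypot(*d).round(1),np.degrees(np.arctan2(d[1],d[0])).round(2)
print("tongue tip",dr((589,44),(668,98),8),"sideL",dr((537,135),(589,44),8),"sideR",dr((622,188),(668,98),8))
print("label outer",dr((472,125),(650,230),20),"top",dr((428,190),(620,302),45))
C=f((369,537),70); print("col",C)
ribs=[f((357,102),53),f((8,330),53),f((728,320),53)]
for r in ribs: d=r-C; print(np.hypot(*d),np.degrees(np.arctan2(d[1],d[0])))
tip=(f((589,44),8)+f((668,98),8))/2; d=tip-C; print("tip",np.hypot(*d),np.degrees(np.arctan2(d[1],d[0])))
lo=(f((472,125),20)+f((650,230),20))/2; d=lo-C; print("lab outer",np.hypot(*d),np.degrees(np.arctan2(d[1],d[0])))
li=(f((428,190),45)+f((620,302),45))/2; d=li-C; print("lab top",np.hypot(*d),np.degrees(np.arctan2(d[1],d[0])))
E
```

```text
tongue tip (np.float64(27.8), np.float64(113.22)) sideL (np.float64(29.4), np.float64(-155.09)) sideR (np.float64(28.7), np.float64(-151.16))
label outer (np.float64(59.6), np.float64(116.08)) top (np.float64(60.6), np.float64(115.85))
col [565.75368002 175.75516152]
112.83093146794602 -123.78832167209649
112.38589059997086 -62.957582183748414
112.74093061669593 175.72313446315903
tip 142.90436990357765 -154.93014798343998
lab outer 107.15290083831742 -154.0569642675343
lab top 86.56703144852072 -153.69950776555743
```

The wrist view gives the label at about -153.9° (edges, midpoints and ribs) and the tongue at about -154.9°, so it is square to about 1°. One last look over the whole scene before handing in.

```bash
python3 - <<'E'
from h import *
s=read_camera("scene"); save(s,"s18"); print(state()["t"],state()["eef_pos"])
E
```

```text
28.85 [518.5987756  181.67604967 222.64465595]
```

View pics/s18.png

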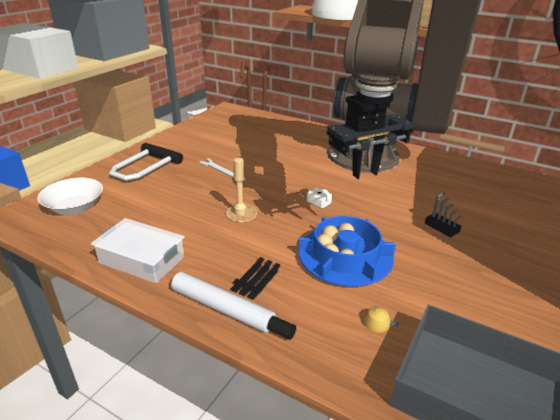

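The stirrer stands upright at (240,190) and the balls are in the tub. The bystanders, at (320,198), (257,277), (220,168), (442,222) and (377,320), sit where they began. The arm hangs clear of everything.

```bash
python3 -c "
from cell import *
print(job_done())"
```

```text
the job is handed in; nothing more can be done
None
```

The job is done and handed in at about 29 s of the 72 s allowed; no verdict is given.

- **Stirring:** I pushed the balls clockwise about one and a half times round the channel, and spilled none. After the stirring they lay on the opposite side of the tub from where they began.
- **Stirrer:** It stands upright near the middle of its coaster, and it stayed up after I let go.
- **Turntable:** I turned it about half a turn counter-clockwise by one rib. The last wrist picture puts the label at about -153.9° and the tongue at about -154.9°, so it is square to about 1°. The tongue's own edges were noisier, reading from -151° to -157°.
- **Other things:** By eye in the last scene picture, the other things on the shelf are where they were.

**Balls seen from the shelf:** the half-turn of stirring past a full round and the turntable's half-turn cancel out. Seen from the shelf, the balls are back near their starting spots, though each has moved about half a turn relative to the tub.

**Wrong move:** while getting clear to look, I once moved the arm the wrong way over the tub. It was well above everything and touched nothing.

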